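# Stamp a stirrer coupling sleeve opposite its flat

## Robot

A 7-joint arm with a two-finger parallel gripper is mounted at the origin on a cart in front of the work surface, level with it; the furniture and walls round the work are solid. World frame = base frame: x ahead of the robot, y to its left, z up, the work surface at z = 0. Lengths are in m, angles in rad, forces in N, time in s.
With the tool pointing down it reaches from about 0.425 to 0.95 m from the base axis. Payload 4.7 kg.
Tool frame: the origin (TCP) lies on the centre line of the jaws, within the pads' length; the fingertips stand robot.nose_length ahead of it and the grasp point (between the pads) lies 8 mm behind it (robot.nose_length is the distance from the TCP to the fingertips, in m); z points along the fingers, y is the line along which they close (so a half turn about z gives the same grasp; the last joint's range is limited). The gripper opens to 85 mm and grips with 20 to 120 N. Pads are 22 mm wide; open, the fingers measure 114 mm over their backs; the gripper's body (76 mm by 85 mm) begins 54 mm behind the grasp point. The pads swing forward as they close: fully open they stand 13 mm farther back than shut.
Start: joints at [1.116, 0.469, -0.049, 1.532, 0.024, 1.141, -0.082], TCP at [0.279, -0.615, 0.242] pointing down, gripper open.
Joint ranges: [-2.59, 2.59], [-0.33, 1.99], [-1.39, 1.29], [0.1, 2.45], [-1.04, 4.18], [0.21, 1.99], [-2.66, 2.66]. Speed limits (rad/s): [2.57, 2.57, 3.14, 3.14, 3.14, 3.14, 3.14].

## Interface

Orientations are given as [roll, pitch, yaw] about the fixed x, y, z axes, in that order (R = Rz(yaw) Ry(pitch) Rx(roll)).
In Python, from plant import robot gives the robot as it stands. Calls block until the motion is done:
- robot.goto(position, orientation): joint-space move of the TCP to a pose.
- robot.move_straight(position, vel=0.15, attitude=None, contact_N=None): straight line of the TCP; attitude=None keeps the orientation; vel is the mean speed in m/s. With contact_N (N) it stops when the force on the tool has changed by that much, and returns True; else False.
- robot.move_joints(angles): joint-space move.
- robot.grip(opening, strength=None): opening from 0.0 (shut) to 1.0 (fully open); strength is the grip in N (None keeps the last); returns when the fingers have stopped.
- robot.sleep(seconds).
- robot.inverse_kinematics(position, orientation): joint angles nearest the present ones, or None.
- robot.sense(): the state.
- robot.grab_frame(name): name is "side" or "top" or "wrist"; returns a dict with "image" (400x640x3 uint8, red, green, blue), "range_z" (400x640 float32, m along the optical axis (not along the pixel's ray), 0 where there is no reading), "fx", "fy", "cx", "cy" (pixels), "R" (3x3) and "t" (3): a world point X has camera coordinates R X + t. Camera axes: x right, y down, z forward; pixel columns grow to the right and rows downward; lengths in m; the calibration is good to about 2 mm. A picture is of the moment at which its call begins.
A pose or a line that the arm cannot do raises robot.IKError and nothing moves.
- robot.close_job(): hands the job in; it is judged then, once.
The state is a dict: "t": time; "joint_pos": joint angles; "joint_velocities": joint speeds; "effort": joint torques, N m; "tcp_pos": TCP position; "tcp_rot": TCP orientation; "wrist_force": force on the tool from outside, world axes, zero at the start; "torque": the same for the moment, N m; "opening": opening from 0.0 (shut) to 1.0 (fully open); "gripper_force": force on a finger pad.
Only numpy, scipy, OpenCV 4.12 (cv2) and the standard library are available. Lean on these libraries where they do the work, as an engineer would, in place of code of your own. Each camera call takes 0.05 s, during which the arm holds its last target. There are 200 camera calls.

## Task

The longer of the two steel coupling sleeves must be stamped opposite its milled flat. Roll it over on the bench until it lies on its flat (do not lift it before that); then, keeping the flat down, put it into the cradle of the stamping press, squarely and right back against the stop, and push the press's black knob fully down so that the stamp meets the sleeve, then let it spring back up. Leave the sleeve in the press and everything else where it is.

Things in the scene. Friction and masses are not known exactly. Their poses are not given: they have to be found in the camera images.
- sleeve: The longer sleeve: steel, 40 mm in diameter, 120 mm long, bored through, with one flat 24 mm wide (two dark screws in it) along its whole length. Loose; starts on its round side, axis 20 mm up. Origin: on its axis at mid-length. x: along the axis, ends alike. z: away from the flat, which is the face at -z, 15.9 mm from the axis. On its flat: z up, axis 15.9 mm and top 36 mm above its support.
- short_sleeve: The shorter sleeve, a bystander: the same section, 80 mm long, already lying on its flat. Origin on its axis at mid-length, x along its axis, z away from the flat.
- press: The hand stamping press, fixed to the bench: grey base plate 120 mm wide, 12 mm thick, from x = -100 to 120 mm in its own frame. Origin: on the bench, on the centre line; x points from its open mouth (towards the robot, give or take its yaw) to its post, z up. The post is 26 mm thick, at x = 88 mm, 334 mm high.
- seat (a point): Where the sleeve's origin is when it sits home on its flat, against the stop: press x = -10 mm, 27.9 mm above the bench. Axes as the press's; the sleeve's axis lies along x, either end first. The sleeve then reaches from press x = -70 mm (out at the mouth) to 50 mm.
- cradle (a point): Front end of the cradle, on the plate's top, on the centre line (press x = 0, 12 mm above the bench). The cradle: two cheeks 14 mm high, 11 mm thick, 44 mm apart, from press x = 0 to 50 mm, with a mouth that flares over the 17 mm in front of them; the back stop's face is at press x = 50 mm. The plate in front is flat and open. Axes as the press's.
- housing (a point): Centre of the underside of the stamp's housing, 72 mm above the bench at press x = 15 mm. The housing is 40 mm across and 46 mm high; below it the stamp hangs down to 58 mm above the bench.
- lamp (a point): Centre of the underside of the round lamp on the post, above the stamp: 80 mm across, 305 mm above the bench at press x = 26 mm. It keeps the gripper from coming straight down on the knob or the cradle: come from the front with the tool tilted.
- stamp (a joint): Travel of the stamp, in m: 0 up, grows as it is pressed down, end stop at 0.0115. It meets the top of a sleeve that lies on its flat at 0.011, just before its stop. It needs about 3 N to start and 9 N at the bottom, and springs back.
- knob_top (a point): Centre of the top of the black mushroom knob (44 mm across) that pushes the stamp; 150 mm above the bench when up. It moves straight down.
- jar: A bystander: closed sample jar, standing, 52 mm across, 62 mm high. Origin at the centre of its underside.
- applicator: A bystander: square metal film applicator, 58 x 58 x 36 mm. Origin at the centre of its underside.
- check_weight: A bystander: check weight with a knob, 44 mm across, 62 mm high. Origin at the centre of its underside.
- marker: A bystander: marker pen, 130 mm long, lying along its y axis. Origin at the centre of its underside.

How it is judged:
By the outcome, as a careful person would: the job done as asked, in the order asked, and still so for the second after the job is handed in, with the robot touching nothing.
It also fails if it takes over 64 s, if anything falls off the work surface, if the arm or the gripper's body presses on something with over 40 N, if the wrist force passes 120 N, or if a joint passes its speed limit or range.

## Working session

There is one attempt and no reset: what is moved stays moved. The work goes in short steps, each a Python script; the robot and the scene stay as the last script left them, time stands still between calls to the robot, and variables do not carry over. Pictures are saved under pics/ and viewed, at most 12 in all, crops included, and the job is handed in when it is done.

```bash
ls; mkdir -p pics; python3 - <<'E'
from plant import robot
import cv2, numpy as np
s=robot.sense(); print(s['t'],s['tcp_pos'],s['tcp_rot'],robot.nose_length)
for n in('top','side'):
    f=robot.grab_frame(n); np.savez(''+n+'.npz',**f)
    cv2.imwrite(f'pics/{n}0.png',f['image'][:,:,::-1]); print(n,f['fx'],f['R'].round(3).tolist(),f['t'])
E
```

```text
pics
0.0 [ 0.27854732 -0.61422134  0.24122093] [-3.13957000e+00  9.95800314e-05  4.25790670e-01] 0.011
top 371.14761675607673 [[0.03, -0.999, -0.01], [-0.996, -0.029, -0.081], [0.081, 0.013, -0.997]] [0.11826346 0.60775118 1.18356537]
side 403.56362227568553 [[0.998, -0.064, -0.017], [-0.04, -0.381, -0.924], [0.052, 0.922, -0.383]] [-0.56602251  0.24305323  1.16867731]
```

View pics/top0.png

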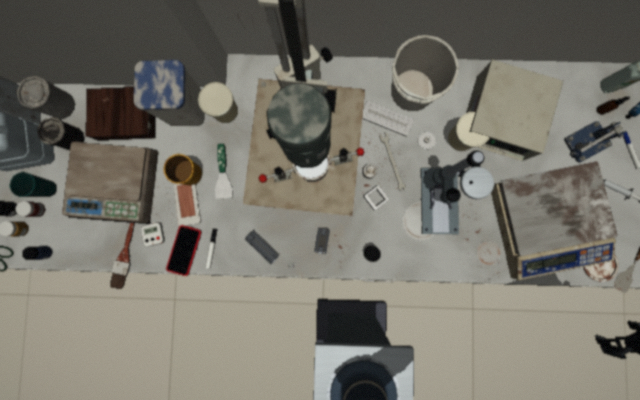

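View pics/side0.png

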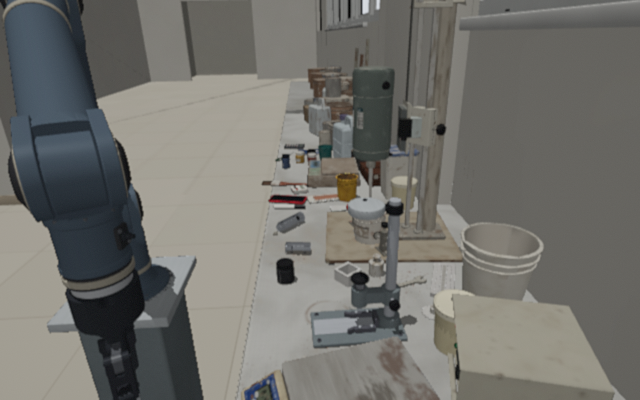

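The top view shows the long sleeve at about (262,246) and the short one at (322,239). The jar is at (372,253), and the press has its plate at (440,200), lamp at (477,182) and mouth towards the robot. Next I'll measure from depth.

```bash
cat > h.py <<'E'
import numpy as np, cv2
def cloud(f):
    z=f['range_z']; v,u=np.mgrid[:400,:640]
    P=np.stack([(u-f['cx'])/f['fx']*z,(v-f['cy'])/f['fy']*z,z],-1)
    W=(P-f['t'])@f['R']; W[z==0]=np.nan
    return W
def rect(W,m):
    p=W[m][:,:2].astype(np.float32); (c,s,a)=cv2.minAreaRect(p*1000); return np.round(c,1),np.round(s,1),round(a,1),len(p)
E
python3 - <<'E'
from h import *
f=dict(np.load('top.npz')); W=cloud(f); g=dict(np.load('side.npz')); V=cloud(g)
def box(u0,u1,v0,v1):
    m=np.zeros((400,640),bool); m[v0:v1,u0:u1]=1; return m
for n,b in dict(bench=(280,310,225,232),).items():
    print(n,np.nanmedian(W[box(*b)],0))
for n,b,lo,hi in [('long',(240,285,225,270),.012,.06),('short',(308,336,222,258),.012,.06),('plate',(412,466,160,240),.007,.018),('lamp',(455,500,160,205),.28,.36),('knob',(440,465,180,205),.13,.17),('jar',(358,388,238,268),.03,.1)]:
    m=box(*b)&(W[...,2]>lo)&(W[...,2]<hi)
    print(n,rect(W,m) if m.sum()>5 else m.sum(),np.nanmedian(W[m],0).round(4),np.nanpercentile(W[m][:,2],[5,50,95]).round(4))
for n,b,lo,hi in [('S plate',(305,412,300,350),.007,.018),('S knob',(345,375,268,290),.14,.16)]:
    m=box(*b)&(V[...,2]>lo)&(V[...,2]<hi)
    print(n,rect(V,m) if m.sum()>5 else m.sum(),np.nanmedian(V[m],0).round(4))
c=f['image'][130:280,230:500,::-1]; a=cv2.resize(c,None,fx=2.9,fy=2.9,interpolation=3)
cv2.imwrite('pics/crop1.png',a)
s=g['image'][190:355,260:440,::-1]; cv2.imwrite('pics/crop2.png',cv2.resize(s,None,fx=3.5,fy=3.5,interpolation=3))
E
```

```text
bench [ 0.52260109  0.23828085 -0.00054712]
long (array([457.9, 341.3]), array([120.6,  39.6]), 47.7, 111) [0.4628 0.3618 0.0249] [0.0127 0.0249 0.032 ]
short (array([485.3, 146. ]), array([39.2, 80.2]), 81.9, 79) [0.4756 0.1453 0.0222] [0.0138 0.0222 0.0274]
plate (array([ 627.8, -238.4]), array([215.9, 122.5]), 2.2, 1617) [ 0.592  -0.2247  0.0121] [0.0083 0.0121 0.016 ]
lamp (array([ 652.3, -238.6]), array([78.2, 96.3]), 72.2, 971) [ 0.6464 -0.2329  0.3272] [0.3173 0.3272 0.3303]
knob (array([ 633.8, -237.4]), array([42.2, 41.6]), 90.0, 177) [ 0.6328 -0.2355  0.149 ] [0.1432 0.149  0.1526]
jar (array([450.9, -15. ]), array([49.4, 49.3]), 44.3, 224) [ 0.4508 -0.0139  0.0616] [0.0428 0.0616 0.0654]
S plate (array([ 628. , -238.9]), array([219.8, 123.9]), 1.6, 2291) [ 0.5979 -0.259   0.012 ]
S knob (array([ 632.7, -242.7]), array([38.6, 38.8]), 27.3, 185) [ 0.6318 -0.2474  0.1493]
```

View pics/crop1.png

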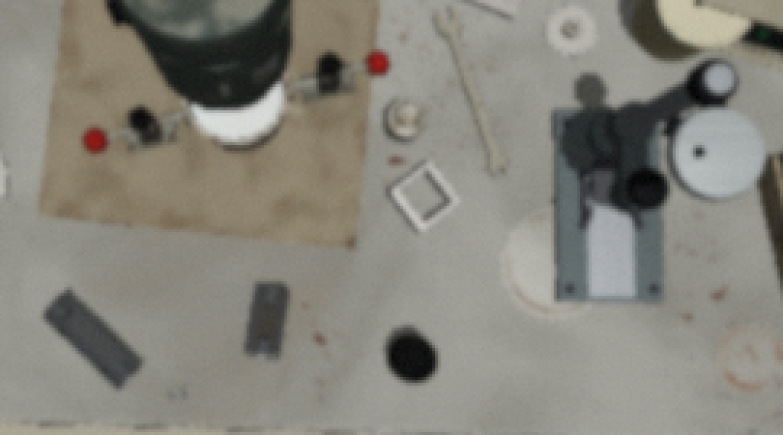

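View pics/crop2.png

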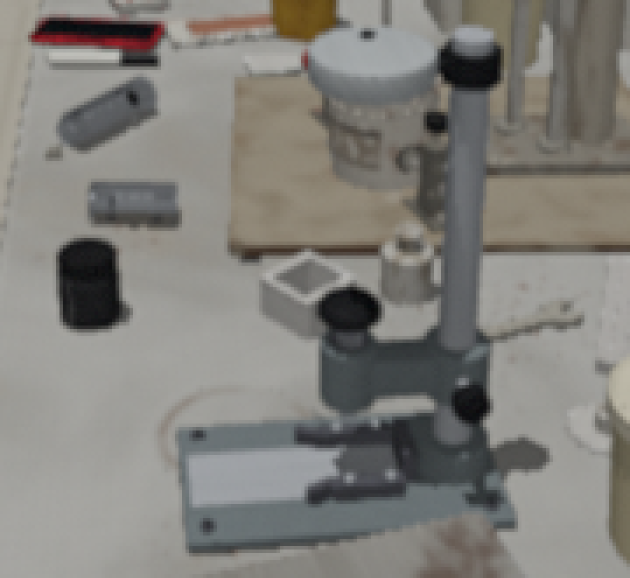

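The side crop shows one screw on the long sleeve at (132,97) in the crop, so its flat faces partly up. I'll get a close wrist view to find the flat's roll angle, retracting first so the arm clears the press.

```bash
python3 - <<'E'
from plant import robot
from h import *
import math
Y=math.radians(47.7)
robot.goto([0.26,-0.38,0.33],[math.pi,0,0.2])
robot.goto([0.47,0.0,0.33],[math.pi,0,0.3])
robot.goto([0.448,0.331,0.22],[math.pi,0,Y])
s=robot.sense(); print(s['t'],s['joint_pos'],s['tcp_pos'])
f=robot.grab_frame('wrist'); np.savez('w1.npz',**f)
cv2.imwrite('pics/w1.png',f['image'][:,:,::-1])
E
```

```text
4.0083 [-0.02935401  0.43701307 -0.88986171  1.80616274  0.38347898  1.08155457
 -1.79943519] [0.44932493 0.32940355 0.22017355]
```

View pics/w1.png

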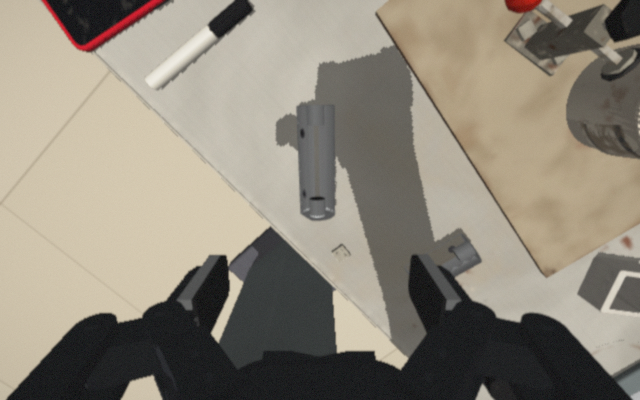

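The wrist view shows the sleeve at (317,160) with its screws along the left edge at (303,132) and (303,194), so the flat faces the bench's front edge. I'll fit the cross-section to get the angle.

```bash
python3 - <<'E'
from h import *
f=dict(np.load('w1.npz')); W=cloud(f)
m=np.zeros((400,640),bool); m[90:230,285:350]=1
b=np.nanmedian(W[110:200,345:352,2]); print('bench',b)
m&=(W[...,2]>b+.006)&(W[...,2]<.06)
print(rect(W,m)); P=W[m]; 
c,s,a,_=rect(W,m)
th=np.radians(a if s[0]>s[1] else a-90); print(np.degrees(th))
ax=np.array([np.cos(th),np.sin(th)]); n=np.array([-ax[1],ax[0]])
q=(P[:,:2]-c/1000); u=q@ax; v=q@n; z=P[:,2]-b
print('lon',u.min(),u.max())
k=abs(u)<.045
for lo in np.arange(-.024,.026,.002):
    j=k&(v>=lo)&(v<lo+.002)
    if j.sum(): print(round(lo*1000+1),j.sum(),(np.median(z[j])*1000).round(1),z[j].std().round(4))
g=f['R']; 
# screws & bench edge
for (uu,vv) in[(303,132),(303,194),(150,150),(250,235),(317,215)]: print(uu,vv,W[vv,uu].round(3))
E
```

```text
bench -7.625857823185934e-05
(array([457.1, 340.3]), array([120.7,  39.8]), 48.5, 2047)
48.5
lon -0.060343719237342455 0.060347134739058145
-19 162 14.6 0.0018
-17 160 9.5 0.0012
-15 122 7.0 0.0006
-13 6 6.1 0.0003
-9 11 23.9 0.0017
-7 18 25.5 0.0035
-5 20 26.9 0.0033
-3 26 27.9 0.0047
-1 26 28.7 0.0049
1 28 28.6 0.0046
3 21 28.1 0.0039
5 24 26.9 0.0045
7 22 25.2 0.0025
9 10 22.9 0.0009
11 8 32.2 0.0005
13 45 28.9 0.0101
15 102 7.3 0.008
17 146 9.7 0.0027
19 159 13.4 0.0019
303 132 [0.47  0.374 0.031]
303 194 [0.424 0.325 0.026]
150 150 [-0.074  0.682 -0.799]
250 235 [-0.049  0.193 -0.8  ]
317 215 [0.42  0.298 0.028]
```

```bash
python3 - <<'E'
from h import *
np.set_printoptions(linewidth=200,suppress=True)
f=dict(np.load('w1.npz')); W=cloud(f)
c=np.array([.4571,.3403]); th=np.radians(48.5); n=np.array([-np.sin(th),np.cos(th)])
for r in (120,150,175):
    w=W[r,290:346]; print(r,f['range_z'][r,290:346:8].round(3)); print(np.c_[((w[:,:2]-c)@n*1000),w[:,2]*1000].round(0).astype(int)[::2].tolist() if np.isfinite(w).all() else np.c_[((w[:,:2]-c)@n*1000),w[:,2]*1000].round(0)[::2].tolist())
print(-f['R'].T@f['t'], f['R'].round(2).tolist())
cv2.imwrite('pics/w1c.png',cv2.resize(f['image'][85:235,260:380,::-1],None,fx=4,fy=4,interpolation=3))
E
```

```text
120 [0.342 0.33  0.338 0.314 0.317 0.335 0.34 ]
[[28, -1], [26, -1], [23, 1], [21, -1], [18, 12], [16, 8], [14, 6], [12, 3], [10, 3], [7, 24], [5, 27], [3, 29], [1, 27], [-1, 28], [-3, 29], [-5, 28], [-7, 24], [-10, 2], [-12, 3], [-14, 5], [-16, 7], [-18, 11], [-20, 16], [-23, 0], [-25, 1], [-27, 0], [-29, 0], [-32, 1]]
150 [0.352 0.335 0.348 0.351 0.351 0.344 0.351]
[[29, -1], [27, 0], [25, 0], [22, 1], [19, 16], [17, 11], [15, 5], [13, 6], [11, 3], [9, 1], [7, 2], [4, 0], [2, 0], [0, 0], [-2, 0], [-5, 0], [-7, 0], [-9, 1], [-11, 3], [-14, 6], [-16, 7], [-18, 11], [-20, 16], [-23, 1], [-25, 0], [-27, 0], [-30, 0], [-32, 1]]
175 [0.36  0.359 0.356 0.36  0.359 0.353 0.36 ]
[[31, -1], [28, -1], [26, 0], [24, 1], [21, 0], [18, 10], [16, 8], [14, 5], [12, 3], [10, 2], [7, 2], [5, -1], [3, 0], [0, -1], [-2, 1], [-4, 1], [-7, 0], [-9, 2], [-11, 3], [-13, 5], [-16, 7], [-18, 10], [-20, 17], [-23, -1], [-25, 0], [-28, 0], [-30, -1], [-32, 0]]
[0.50137752 0.38497816 0.35149946] [[0.74, -0.67, 0.0], [-0.64, -0.7, 0.3], [-0.2, -0.22, -0.95]]
```

View pics/w1c.png

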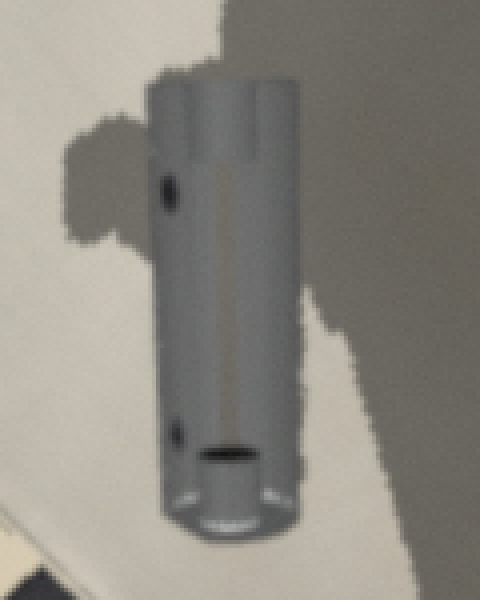

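The close view is near-clipped: anything nearer than about 0.31 m is cut away, so I'm seeing inside the sleeve. The screws sit at +v, about 30° above horizontal, so the roll is towards the bench's front edge, about 42 mm of travel. I'll check that there is room, then push with straddling fingers that rise as they go.

```bash
python3 - <<'E'
from plant import robot
from h import *
import math
f=dict(np.load('w1.npz')); W=cloud(f)
c=np.array([.4571,.3403]); th=np.radians(48.5); a=np.array([np.cos(th),np.sin(th)]); n=np.array([-a[1],a[0]])
# bench edge: lowest x of bench points per y-slab
B=W[(abs(W[...,2])<.004)]
for y in np.arange(.26,.5,.04):
    k=abs(B[:,1]-y)<.01
    if k.sum()>20: print('edge',round(y,2),np.percentile(B[k,0],1).round(3))
end=c+n*.042-.06*a; print('front corner after',end+n*.02, end-n*.012)
P=lambda v,z:[*(c+n*v),z]
o=[math.pi,0,th]
robot.grip(.75,40)
robot.move_straight(P(0,.06),vel=.2,attitude=o)
robot.move_straight(P(0,.014),vel=.1)
print(robot.sense()['tcp_pos'],robot.sense()['opening'])
robot.move_straight(P(.009,.014),vel=.05)
robot.move_straight(P(.046,.026),vel=.04)
s=robot.sense(); print(s['t'],s['wrist_force'],s['gripper_force'])
g=robot.grab_frame('side'); np.savez('s2.npz',**g)
robot.move_straight(P(.042,.03),vel=.05); robot.sleep(.3)
robot.move_straight(P(.035,.12),vel=.25)
robot.goto([*(c+n*.042-a*.03),.31],o)
f=robot.grab_frame('wrist'); np.savez('w2.npz',**f); W=cloud(f); print(robot.sense()['t'])
m=(W[...,2]>.012)&(W[...,2]<.05)&(np.hypot(*(np.moveaxis(W[...,:2],-1,0)-(c+n*.042)[:,None,None]))<.075)
print(rect(W,m),np.nanpercentile(W[m][:,2],[50,90,98]))
cc,ss,aa,_=rect(W,m); t2=np.radians(aa if ss[0]>ss[1] else aa-90); n2=np.array([-np.sin(t2),np.cos(t2)])
q=W[m]; v=(q[:,:2]-cc/1000)@n2
for lo in np.arange(-.022,.022,.004):
    j=(v>=lo)&(v<lo+.004)
    if j.sum(): print(round(lo*1000+2),j.sum(),(np.median(q[j,2])*1000).round(1))
cv2.imwrite('pics/w2.png',f['image'][:,:,::-1])
E
```

```text
edge 0.26 0.363
edge 0.3 0.363
edge 0.34 0.363
edge 0.38 0.363
edge 0.42 0.363
edge 0.46 0.363
front corner after [0.37090754 0.3364451 ] [0.39487413 0.31524126]
[0.4570163  0.34052216 0.01389165] 0.7477432079524049
7.425 [-0.2355879   0.34850652 -0.15619427] 0.0
9.3917
(array([426.5, 367.3]), array([120.6,  40.1]), 48.7, 589) [0.02295166 0.02578931 0.03205848]
-20 41 13.3
-16 7 22.6
-12 10 21.4
-8 90 21.4
-4 105 24.1
0 104 24.6
4 87 23.8
8 84 21.3
12 9 22.3
16 7 21.8
20 45 14.2
```

View pics/w2.png

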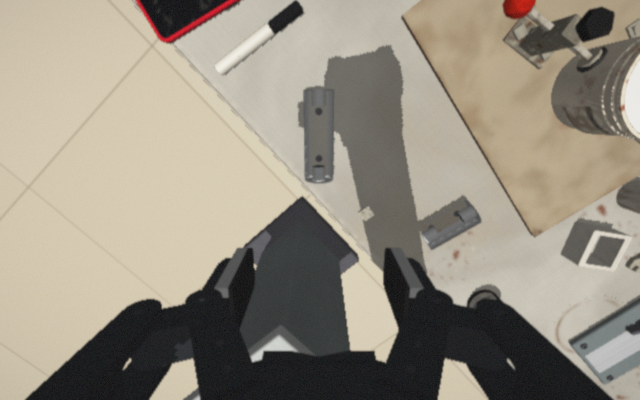

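The profile shows the renderer draws the far surfaces of the sleeves. The bore's top dropped from 29 to 24.6 mm, which matches the axis at 15.9 mm, and the sleeve moved the predicted 42 mm. So the flat is down, at (426.5, 367.3) with yaw 48.7°, and the screws at (318,110) and (318,157) are seen through onto the bench side. Next I'll grasp it tilted and carry it to the press.

```bash
cat >> h.py <<'E'
import math
PO=np.array([.618,-.2387]); PY=.033
def pr(x,z,y=0): # press frame -> world
    return [PO[0]+x*math.cos(PY)-y*math.sin(PY),PO[1]+x*math.sin(PY)+y*math.cos(PY),z]
T=-math.radians(25); G=.0175
OP=[math.pi,T,PY]
E
python3 - <<'E'
from plant import robot
from h import *
th=math.radians(48.7); c=[.4265,.3673]; o=[math.pi,T,th]
for p,q in [((*c,G),o),((*c,.2),o),((.46,.0,.25),[math.pi,T,.4]),(pr(-.11,.1),OP),(pr(-.05,.012+G),OP),(pr(.015,.15),[math.pi,-.7,PY])]:
    j=robot.inverse_kinematics(list(p),q); print(None if j is None else np.round(j,2))
robot.grip(1.0)
robot.goto([*c,.12],o); robot.move_straight([*c,G],vel=.12)
robot.grip(0,80); s=robot.sense(); print(s['t'],s['opening'],s['gripper_force'],s['tcp_pos'])
robot.move_straight([*c,.14],vel=.12)
s=robot.sense(); print(s['wrist_force'],s['torque'],s['opening'])
robot.goto([.46,.0,.25],[math.pi,T,.4])
robot.goto(pr(-.13,.1),OP)
s=robot.sense(); print(s['t'],s['tcp_pos'],pr(-.13,.1))
f=robot.grab_frame('top'); np.savez('t3.npz',**f)
g=robot.grab_frame('side'); np.savez('s3.npz',**g)
a=cv2.resize(f['image'][140:260,390:510,::-1],(400,400),interpolation=3); b=cv2.resize(g['image'][240:360,250:410,::-1],(400,300),interpolation=3)
cv2.imwrite('pics/m3.png',np.hstack([a,np.vstack([b,np.zeros((100,400,3),np.uint8)])]))
E
```

```text
None
[ 0.    0.28 -0.89  2.11  0.48  0.45 -1.92]
[ 0.6  -0.04 -0.56  2.23 -0.37  0.57 -0.85]
[ 1.15  0.49 -0.82  2.16  0.59  0.28 -1.63]
[ 1.05  0.72 -0.83  2.08  1.22  0.32 -2.21]
[ 1.28  0.75 -1.19  2.03  1.46  0.37 -2.4 ]Traceback (most recent call last):
  File "<stdin>", line 7, in <module>
plant.IKError: the arm cannot follow that straight line within its joint ranges
```

```bash
python3 - <<'E'
from plant import robot
from h import *
th=math.radians(48.7); c=[.4265,.3673]; F=lambda j:None if j is None else np.round(j,2).tolist()
for t in (10,15,20,25):
  for y in (th,th-math.pi):
    print(t,round(y,2),[F(robot.inverse_kinematics([*c,z],[math.pi,-math.radians(t),y])) for z in(.0175,.1)])
  print('  press',[F(robot.inverse_kinematics(pr(x,.012+G),[math.pi,-math.radians(t),PY])) for x in(-.13,-.1,-.05)])
E
```

```text
10 0.85 [[-0.34, 0.6, -0.56, 2.07, 0.71, 0.46, -2.15], [-0.19, 0.5, -0.75, 2.02, 0.59, 0.63, -2.02]]
10 -2.29 [[0.02, 1.17, -1.35, 1.81, 1.08, 1.4, 0.76], [-0.03, 0.87, -1.18, 1.77, 0.78, 1.28, 0.95]]
  press [[0.9, 0.58, -0.6, 2.09, 0.57, 0.46, -1.63], [0.86, 0.61, -0.6, 2.03, 0.58, 0.49, -1.66], [0.8, 0.66, -0.59, 1.93, 0.57, 0.54, -1.67]]
15 0.85 [[-0.4, 0.57, -0.47, 2.13, 0.8, 0.32, -2.24], [-0.21, 0.46, -0.7, 2.08, 0.62, 0.5, -2.06]]
15 -2.29 [[-0.02, 1.16, -1.3, 1.75, 1.0, 1.44, 0.81], [-0.06, 0.92, -1.18, 1.72, 0.76, 1.39, 0.96]]
  press [[1.03, 0.61, -0.74, 2.14, 0.8, 0.39, -1.83], [0.96, 0.62, -0.69, 2.08, 0.74, 0.4, -1.79], [0.88, 0.66, -0.66, 1.98, 0.7, 0.45, -1.77]]
20 0.85 [[-0.39, 0.56, -0.47, 2.19, 1.18, 0.23, -2.61], [-0.25, 0.43, -0.63, 2.14, 0.68, 0.36, -2.12]]
20 -2.29 [[-0.05, 1.21, -1.33, 1.69, 0.98, 1.56, 0.81], [-0.09, 0.96, -1.18, 1.66, 0.74, 1.49, 0.97]]
  press [[1.13, 0.64, -0.83, 2.18, 1.05, 0.33, -2.03], [0.93, 0.59, -0.62, 2.13, 0.73, 0.25, -1.78], [1.02, 0.71, -0.82, 2.03, 1.0, 0.42, -2.02]]
25 0.85 [None, [-0.33, 0.39, -0.53, 2.21, 0.82, 0.22, -2.27]]
25 -2.29 [[-0.07, 1.27, -1.35, 1.63, 0.97, 1.66, 0.81], [-0.11, 1.0, -1.19, 1.6, 0.72, 1.59, 0.97]]
  press [[1.28, 0.73, -1.0, 2.22, 1.44, 0.37, -2.35], [1.12, 0.67, -0.83, 2.17, 1.3, 0.27, -2.27], [0.99, 0.68, -0.74, 2.08, 1.12, 0.26, -2.14]]
```

The wrist camera sits about 75 mm forward of the hand and would hit the knob or the lamp. I'll check the flipped hand, with the camera on the robot side.

```bash
python3 - <<'E'
from plant import robot
from h import *
th=math.radians(48.7); c=[.4265,.3673]; F=lambda j:None if j is None else np.round(j,2).tolist()
print(robot.sense()['t'],robot.sense()['tcp_pos'])
r=math.radians
for t in (12,18,25):
  for y in (th,th-math.pi):
    print(t,round(y,2),[F(robot.inverse_kinematics([*c,z],[math.pi,r(t),y])) for z in(.0175,.12)])
  print('  press',[F(robot.inverse_kinematics(pr(x,.012+G),[math.pi,r(t),PY-math.pi])) for x in(-.13,-.1,-.05)])
for t in (30,35,40,45,50): print('knob',t,[F(robot.inverse_kinematics(pr(.012,z),[math.pi,r(t),PY-math.pi])) for z in(.135,.17)])
E
```

```text
10.6583 [0.42733524 0.36834203 0.12102959]
12 0.85 [[-0.3, 0.78, -0.71, 1.8, 0.56, 1.01, -2.0], [-0.25, 0.65, -0.77, 1.75, 0.45, 1.16, -1.92]]
12 -2.29 [[0.1, 0.98, -1.26, 2.07, 1.34, 0.94, 0.55], [0.09, 0.66, -1.18, 2.02, 0.91, 0.82, 0.85]]
  press [[1.36, 1.02, -1.35, 2.09, 1.29, 0.96, 0.96], [1.31, 1.04, -1.34, 2.03, 1.29, 0.99, 0.96], [1.23, 1.08, -1.34, 1.93, 1.29, 1.03, 0.98]]
18 0.85 [[-0.32, 0.82, -0.7, 1.73, 0.52, 1.13, -1.97], [-0.29, 0.69, -0.74, 1.68, 0.42, 1.28, -1.9]]
18 -2.29 [[-0.0, 0.77, -1.01, 2.15, 1.38, 0.61, 0.45], [0.13, 0.62, -1.18, 2.09, 1.02, 0.69, 0.75]]
  press [[1.39, 0.96, -1.3, 2.15, 1.37, 0.79, 0.91], [1.34, 0.99, -1.3, 2.09, 1.37, 0.82, 0.91], [1.26, 1.04, -1.3, 1.99, 1.36, 0.88, 0.92]]
25 0.85 [[-0.36, 0.87, -0.67, 1.64, 0.48, 1.27, -1.93], [-0.34, 0.74, -0.7, 1.6, 0.39, 1.41, -1.88]]
25 -2.29 [[-0.28, 0.59, -0.6, 2.24, 1.77, 0.27, -0.02], [-0.26, 0.36, -0.6, 2.19, 0.72, 0.27, -2.16]]
  press [[1.36, 0.82, -1.13, 2.22, 1.49, 0.49, 0.78], [1.32, 0.86, -1.14, 2.16, 1.47, 0.54, 0.79], [1.25, 0.92, -1.16, 2.07, 1.45, 0.6, 0.82]]
knob 30 [[1.28, 0.87, -1.32, 1.94, 1.27, 0.68, 0.96], [1.3, 0.83, -1.36, 1.92, 1.17, 0.71, 1.03]]
knob 35 [[1.26, 0.78, -1.2, 2.0, 1.32, 0.48, 0.89], [1.32, 0.79, -1.31, 1.97, 1.24, 0.56, 0.97]]
knob 40 [[1.18, 0.66, -1.0, 2.05, 1.48, 0.22, 0.67], [1.26, 0.65, -1.12, 2.03, 1.26, 0.3, 0.9]]
knob 45 [[1.29, 0.77, -1.15, 2.09, 1.92, 0.31, 0.34], [1.3, 0.69, -1.15, 2.07, 1.68, 0.25, 0.52]]
knob 50 [[1.21, 0.68, -0.97, 2.14, 2.77, 0.23, -0.55], [1.32, 0.71, -1.15, 2.12, 2.22, 0.24, 0.02]]
```

```bash
sed -i 's/^T=.*/T=math.radians(18); G=.0175/; s/^OP=.*/OP=[math.pi,T,PY-math.pi]/' h.py
python3 - <<'E'
from plant import robot
from h import *
th=math.radians(48.7); c=[.4265,.3673]; o=[math.pi,T,th-math.pi]
robot.goto([*c,.2],o); robot.move_straight([*c,G],vel=.15)
robot.grip(0,80); s=robot.sense(); print(s['t'],s['opening'],s['gripper_force'],s['tcp_pos'])
robot.move_straight([*c,.16],vel=.15)
s=robot.sense(); print(s['wrist_force'],s['torque'],s['opening'])
robot.goto([.46,.0,.22],[math.pi,T,.4-math.pi])
robot.goto(pr(-.13,.1),OP); robot.sleep(.2)
s=robot.sense(); print(s['t'],s['tcp_pos'],pr(-.13,.1),s['joint_pos'].round(2))
f=robot.grab_frame('top'); np.savez('t3.npz',**f)
g=robot.grab_frame('side'); np.savez('s3.npz',**g)
a=cv2.resize(f['image'][140:260,390:510,::-1],(400,400),interpolation=3); b=cv2.resize(g['image'][240:360,250:410,::-1],(400,300),interpolation=3)
cv2.imwrite('pics/m3.png',np.hstack([a,np.vstack([b,np.zeros((100,400,3),np.uint8)])]))
E
```

```text
15.2583 0.43280112881585436 80.4342245310545 [0.42648228 0.36746427 0.01827079]
[-0.49766727 -0.35425769 -4.64480491] [-0.53264143  0.47889864  0.03201951] 0.43858345510819957
19.0083 [ 0.48875152 -0.24202902  0.10100281] [np.float64(0.4880707785764944), np.float64(-0.24298922140739557), 0.1] [ 1.1   0.47 -0.78  2.13  0.48  0.42  1.61]
```

View pics/m3.png

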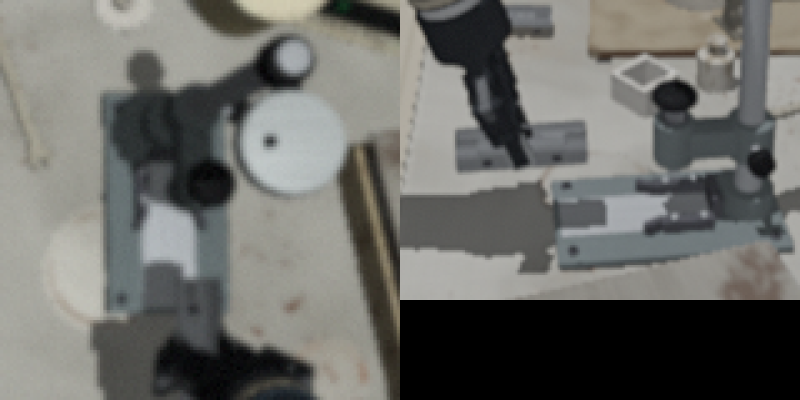

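The sleeve is level in the jaws; in the left half it lines up with the plate at (200,300), and in the side view it lies parallel to the plate at (520,145). Next: lower it onto the plate and slide it into the cradle mouth.

```bash
python3 - <<'E'
from plant import robot
from h import *
def st(n,hit=None):
    s=robot.sense(); p=s['tcp_pos']; d=p[:2]-PO; cs,sn=math.cos(PY),math.sin(PY)
    print(n,hit,round(s['t'],2),'press',(np.array([d[0]*cs+d[1]*sn,-d[0]*sn+d[1]*cs,p[2]])*1000).round(1),s['wrist_force'].round(1),round(s['opening'],3))
robot.move_straight(pr(-.13,.05),vel=.15)
robot.move_straight(pr(-.088,.034),vel=.1); st('above')
h=robot.move_straight(pr(-.088,.027),vel=.03,contact_N=4); st('down',h)
z=robot.sense()['tcp_pos'][2]+.0005
h=robot.move_straight(pr(-.05,z),vel=.04,contact_N=12); st('in',h)
g=robot.grab_frame('side'); np.savez('s4.npz',**g)
f=robot.grab_frame('top'); np.savez('t4.npz',**f)
a=cv2.resize(f['image'][150:240,410:490,::-1],(400,450),interpolation=3); b=cv2.resize(g['image'][270:360,290:410,::-1],(400,300),interpolation=3)
cv2.imwrite('pics/m4.png',np.hstack([a,np.vstack([b,np.zeros((150,400,3),np.uint8)])]))
E
```

```text
above None 20.19 press [-88.4   0.1  34.1] [-0.   0.2 -5.1] 0.437
down True 20.43 press [-88.3  -0.4  30.3] [-1.7  0.4  7.2] 0.438
in True 20.7 press [-88.2  -0.5  30.3] [-0.9 -0.4  4.4] 0.441
```

View pics/m4.png

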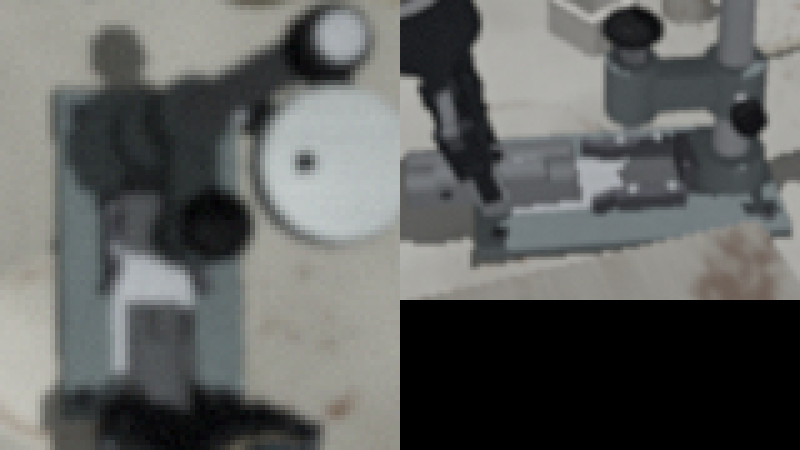

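The sleeve is centred on the plate: it spans 130–195 px in the left view against plate edges at 62 and 242, once parallax is allowed for. The slide stopped on friction, so I'll lift 1 mm and continue.

```bash
cat >> h.py <<'E'
def st(robot,n,hit=None):
    s=robot.sense(); p=s['tcp_pos']; d=p[:2]-PO; cs,sn=math.cos(PY),math.sin(PY)
    print(n,hit,round(s['t'],2),'press',(np.array([d[0]*cs+d[1]*sn,-d[0]*sn+d[1]*cs,p[2]])*1000).round(1),s['wrist_force'].round(1),round(s['opening'],3))
E
python3 - <<'E'
from plant import robot
from h import *
robot.move_straight(pr(-.088,.0318),vel=.03); st(robot,'up')
h=robot.move_straight(pr(-.05,.0318),vel=.05,contact_N=20); st(robot,'in',h)
if not h:
    robot.move_straight(pr(-.05,.0292),vel=.03,contact_N=6); st(robot,'down')
    robot.grip(.75,80); st(robot,'open')
    robot.move_straight(pr(-.088,.0305),vel=.1); st(robot,'back')
    robot.grip(0,60); st(robot,'grip')
    h=robot.move_straight(pr(-.044,.0305),vel=.04,contact_N=22); st(robot,'push',h)
g=robot.grab_frame('side'); np.savez('s5.npz',**g)
f=robot.grab_frame('top'); np.savez('t5.npz',**f)
a=cv2.resize(f['image'][150:240,410:490,::-1],(400,450),interpolation=3); b=cv2.resize(g['image'][270:360,290:410,::-1],(400,300),interpolation=3)
cv2.imwrite('pics/m5.png',np.hstack([a,np.vstack([b,np.zeros((150,400,3),np.uint8)])]))
E
```

```text
up None 21.07 press [-88.7  -0.1  31.4] [ 0.   0.3 -5.4] 0.438
in False 21.98 press [-50.5   0.   31.5] [ 0.3 -0.6 -5. ] 0.433
down None 22.23 press [-50.1  -0.2  30.3] [-5.1  0.1  5.2] 0.437
open None 22.61 press [-49.5  -0.1  29.5] [-0.7  0.3  0.8] 0.752
back None 23.14 press [-87.6  -0.3  30.8] [ 0.7 -0.4  0.6] 0.749
grip None 23.49 press [-87.2  -0.   31.1] [-2.4  0.2  4.4] 0.444
push True 23.81 press [-87.2   0.   31. ] [-2.7  0.6  6.6] 0.449
```

View pics/m5.png

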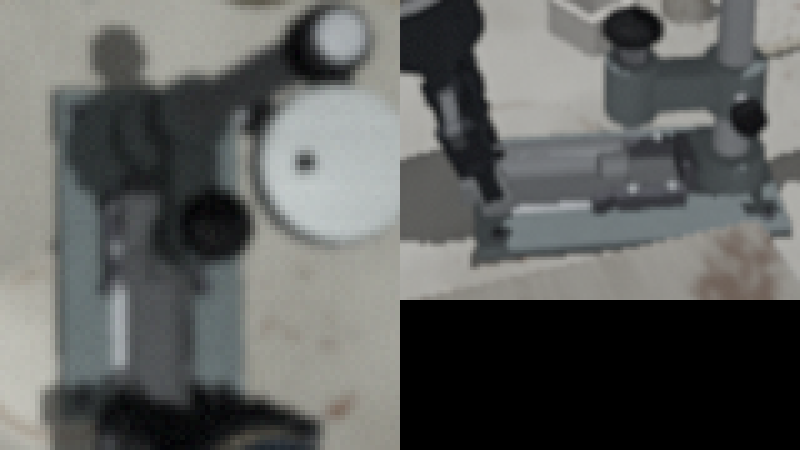

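The sleeve is straight in the cradle mouth, but the push tripped at once on stick-slip. I'll relieve the downward load and retry.

```bash
python3 - <<'E'
from plant import robot
from h import *
robot.grip(0,100)
robot.move_straight(pr(-.0872,.0325),vel=.03); st(robot,'up')
h=robot.move_straight(pr(-.056,.0325),vel=.05,contact_N=25); st(robot,'in',h)
if not h:
    h=robot.move_straight(pr(-.042,.0325),vel=.03,contact_N=20); st(robot,'push',h)
robot.sleep(.2); st(robot,'rest')
E
```

```text
up None 24.38 press [-87.4   0.1  32. ] [ 0.7 -1.  -3.1] 0.427
in False 25.15 press [-55.8   0.2  32.4] [ 0.8  0.9 -4.2] 0.429
push True 25.55 press [-49.   -0.3  31.3] [-3.3 -0.3  5.3] 0.431
rest None 25.75 press [-49.   -0.3  31.4] [-1.5  0.2  5.3] 0.429
```

It made contact within about 1 mm of home. I'll set it down, then nudge its end with closed fingers so that it sits hard against the stop.

```bash
python3 - <<'E'
from plant import robot
from h import *
robot.move_straight(pr(-.049,.0300),vel=.03,contact_N=6)
robot.grip(.8,60); st(robot,'open')
robot.move_straight(pr(-.115,.0315),vel=.12)
robot.grip(0,60); robot.move_straight(pr(-.115,.0285),vel=.05); robot.sleep(.2); st(robot,'closed')
h=robot.move_straight(pr(-.070,.0285),vel=.03,contact_N=8); st(robot,'push1',h)
robot.sleep(.1)
h=robot.move_straight(pr(-.070,.0285),vel=.02,contact_N=20); st(robot,'push2',h)
robot.move_straight(pr(-.12,.04),vel=.12)
robot.move_straight(pr(-.20,.14),vel=.2)
g=robot.grab_frame('side'); np.savez('s6.npz',**g)
f=robot.grab_frame('top'); np.savez('t6.npz',**f)
W=cloud(f);V=cloud(g); d=lambda W:np.stack([(W[...,:2]-PO)@[math.cos(PY),math.sin(PY)],(W[...,:2]-PO)@[-math.sin(PY),math.cos(PY)]],-1)
for n,W in(('top',W),('side',V)):
    D=d(W)*1000; m=(D[...,0]>-150)&(D[...,0]<-20)&(abs(D[...,1])<50)&(W[...,2]>.019)&(W[...,2]<.06)
    p=D[m]; print(n,m.sum(),np.percentile(p[:,0],[0,2,5]).round(1),[ (x,np.percentile(p[abs(p[:,0]-x)<6,1],[2,98]).round(1)) for x in(-62,-45,-28)])
a=cv2.resize(f['image'][150:240,410:490,::-1],(400,450),interpolation=3); b=cv2.resize(g['image'][270:360,290:410,::-1],(400,300),interpolation=3)
cv2.imwrite('pics/m6.png',np.hstack([a,np.vstack([b,np.zeros((150,400,3),np.uint8)])]))
E
```

```text
open None 26.41 press [-48.5  -0.   30.2] [ 0.6 -0.8  0.2] 0.796
closed None 28.21 press [-115.    -0.    28.5] [ 0.4  0.2 -0.4] -0.001
push1 True 29.24 press [-83.7   0.2  27.6] [ 0.5  0.4 -1.4] -0.001
push2 True 29.81 press [-83.6   0.   25.3] [-0.1 -0.4 -0.8] -0.004
top 74 [-88.2 -86.4 -73.5] [(-62, array([-20.4,   7.2])), (-45, array([-21.4,  34.9])), (-28, array([-22.6, -15.8]))]
side 194 [-69.8 -69.7 -68.8] [(-62, array([-11. ,  21.3])), (-45, array([-9.7, 21. ])), (-28, array([13.9, 21.5]))]
```

View pics/m6.png

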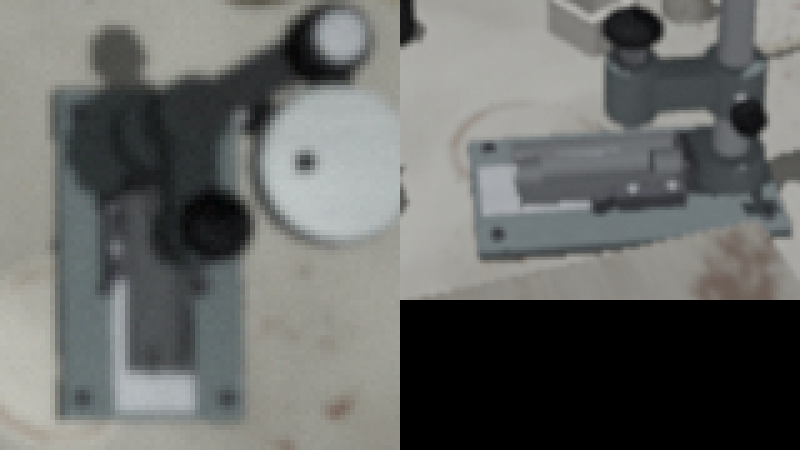

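The sleeve's front end measures −69.8 mm in the press frame (target −70) and it is square in the cradle. Now the knob.

```bash
python3 - <<'E'
from plant import robot
from h import *
F=lambda j:None if j is None else np.round(j,2).tolist()
for t in (36,38,40):
    print(t,[F(robot.inverse_kinematics(pr(x,z),[math.pi,math.radians(t),PY-math.pi])) for x,z in((-.1,.2),(.011,.171),(.011,.15))])
O=[math.pi,math.radians(38),PY-math.pi]
robot.goto(pr(-.1,.2),O)
robot.move_straight(pr(-.05,.171),vel=.15)
robot.sleep(.1)
h=robot.move_straight(pr(.011,.171),vel=.1,contact_N=15); st(robot,'over',h)
if not h:
    robot.sleep(.1)
    h=robot.move_straight(pr(.011,.160),vel=.05,contact_N=25); st(robot,'d1',h)
    h=robot.move_straight(pr(.011,.146),vel=.02,contact_N=25); st(robot,'d2',h)
    g=robot.grab_frame('side'); np.savez('s7.npz',**g)
    cv2.imwrite('pics/m7.png',cv2.resize(g['image'][250:360,290:410,::-1],(600,550),interpolation=3))
E
```

```text
36 [[1.45, 0.39, -1.1, 2.16, 0.21, 0.23, 1.9], [1.04, 0.5, -0.81, 2.0, 0.49, 0.22, 1.56], [1.17, 0.62, -1.01, 2.01, 1.06, 0.3, 1.07]]
38 [[1.56, 0.47, -1.25, 2.18, 0.64, 0.23, 1.51], [1.15, 0.55, -0.95, 2.01, 0.86, 0.22, 1.23], [1.18, 0.63, -1.02, 2.02, 1.18, 0.26, 0.95]]
40 [None, [1.3, 0.7, -1.19, 2.03, 1.32, 0.35, 0.86], [1.29, 0.74, -1.19, 2.04, 1.46, 0.37, 0.75]]
over False 33.09 press [ 1.030e+01 -1.000e-01  1.706e+02] [-0.2  0.4 -0.3] -0.002
d1 False 33.56 press [ 11.3  -0.4 160.8] [-0.6 -1.1  4.9] 0.001
d2 True 34.08 press [ 12.5  -0.4 153.1] [-4.4 -0.2  8.5] -0.0
```

View pics/m7.png

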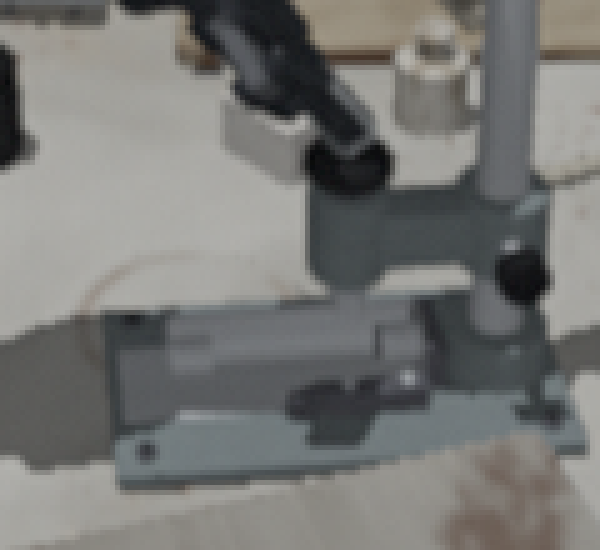

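The knob at (350,165) is pressed down onto the housing. One more firm push will make sure it reaches the end stop, then I'll release and retreat.

```bash
python3 - <<'E'
from plant import robot
from h import *
h=robot.move_straight(pr(.011,.146),vel=.02,contact_N=22); st(robot,'d3',h)
robot.sleep(.3); st(robot,'hold')
z=robot.sense()['tcp_pos'][2]
h=robot.move_straight(pr(.011,z-.003),vel=.02,contact_N=30); st(robot,'d4',h); robot.sleep(.2); st(robot,'hold')
robot.move_straight(pr(.011,.171),vel=.06); st(robot,'up')
robot.move_straight(pr(-.06,.18),vel=.15); robot.move_straight(pr(-.12,.2),vel=.2); robot.sleep(.3)
g=robot.grab_frame('side'); f=robot.grab_frame('top'); V=cloud(g)
D=np.stack([(V[...,:2]-PO)@[math.cos(PY),math.sin(PY)],(V[...,:2]-PO)@[-math.sin(PY),math.cos(PY)]],-1)*1000
m=(D[...,0]>-150)&(D[...,0]<-20)&(abs(D[...,1])<50)&(V[...,2]>.019)&(V[...,2]<.06)
p=D[m]; print(m.sum(),np.percentile(p[:,0],[0,2,5]).round(1),[(x,np.percentile(p[abs(p[:,0]-x)<6,1],98).round(1)) for x in(-62,-45,-28)])
k=(abs(D[...,0]-15)<15)&(abs(D[...,1])<15)&(V[...,2]>.125)&(V[...,2]<.17); print('knob z',np.median(V[k][:,2]))
E
```

```text
d3 True 34.38 press [ 13.3  -0.4 153.1] [-4.9 -0.2  7.6] -0.004
hold None 34.68 press [ 13.3  -0.4 153.2] [-4.6  0.4  7.2] -0.002
d4 False 35.0 press [ 13.1  -0.3 153. ] [-2.1 -1.2 10.8] -0.003
hold None 35.2 press [ 13.1  -0.3 152.9] [-2.3 -0.7  9.8] 0.003
up None 35.7 press [ 10.1  -0.  169.9] [-0.8 -0.5 -1. ] -0.001
193 [-69.8 -69.6 -68.7] [(-62, np.float64(20.9)), (-45, np.float64(21.4)), (-28, np.float64(21.6))]
knob z 0.149921637489617
```

```bash
python3 -c "
from plant import robot
print(robot.sense()['t'],robot.close_job())"
```

```text
the job is handed in; nothing more can be done
37.2667 None
```

I rolled the long sleeve onto its flat, put it in the cradle flat down with its front end at −69.8 mm (home is −70), and pushed the knob to its stop. The knob sprang back to 150 mm, and I handed the job in at 37.3 s; the hand-in returned no verdict.

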